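# Press a proud stopper home with the bench press

## Robot

A 6-joint arm with a two-finger parallel gripper is mounted at the origin on the work surface. World frame = base frame: x ahead of the robot, y to its left, z up, the work surface at z = 0. Lengths are in m, angles in rad, forces in N, time in s.
With the tool pointing down it reaches from about 0.35 to 0.8 m from the base axis. Payload 7.3 kg.
Tool frame: the origin (TCP) lies between the finger pads; the fingertips stand 22 mm ahead of it and the grasp point (between the pads) lies 3 mm ahead of it (robot.tip_reach is the distance from the TCP to the fingertips, in m); x points along the fingers, z is the direction in which the jaws open and shut, and the axes are right-handed (so a half turn about x gives the same grasp; the last joint's range is limited). The gripper opens to 85 mm and grips with 20 to 120 N. Pads are 22 mm wide; open, the fingers measure 114 mm over their backs; the gripper's body (76 mm by 85 mm) begins 54 mm behind the grasp point. The pads swing forward as they close: fully open they stand 13 mm farther back than shut.
Start: joints at [0.97, 0.342, 1.524, -0, 1.275, -0.146], TCP at [0.231, 0.472, 0.253] pointing down, gripper open.
Joint ranges: [-2.53, 2.53], [-0.77, 2.02], [0.04, 2.7], [-1, 4.14], [0.28, 2.66], [-3.11, 3.11]. Speed limits (rad/s): [2.57, 2.57, 3.14, 3.14, 3.14, 3.14].

## Interface

Orientations are given as a unit quaternion [w, x, y, z].
In Python, from plant import robot gives the robot as it stands.
- The arm moves only by the tool send_rows, never from a script. Its argument "targets" is a list of rows, each a list of 3 entries, a list of its own where there are three numbers: the finger opening in mm, from 0 to 85.4, then the shift along the tool's x, y, z in units of 30 mm (1.0 is 30 mm), then the turn, a rotation vector about the tool's x, y, z in units of 5 degrees (1.0 is 5 degrees). A call has 1 to 20 rows; each row shifts and turns the commanded pose from where the row before left it, along the tool's axes as they then stand; what a row does not reach is not made up. A row lasts 1/12 s, in which the tool goes at most 41.7 mm and 7.16 degrees, less where a joint would pass 70% of its speed; a pose out of reach is approached as far as the arm can. A call is refused whole if a number of a shift passes 1 or a number of a turn 1, either way. A call with a gripper value outside its range is refused whole. The fingers move at their own pace and stop on an object; "force" is the grip in N (left out, the last holds). Time passes only in rows, so rows that do not move let the fingers close. It gives the time, the measured TCP pose, the force and the opening at its end, in the units of the state.
- robot.get_obs(): the state, without advancing time (a new reading comes with each control period).
- robot.capture(name): name is "side" or "top" or "wrist"; returns a dict with "image" (480x640x3 uint8, red, green, blue), "intrinsics" (3x3 intrinsics, pixels), "T" (4x4, takes a point from camera to world coordinates); the wrist camera has in their place "tool_from_camera" (4x4, takes a point from camera to tool coordinates, whose origin is the TCP and whose axes are the tool frame's). Camera axes: x right, y up, looking along -z (the intrinsics and any distortion apply to the point x, -y, -z); pixel columns grow to the right and rows downward; lengths in m; the calibration is good to about 2 mm. A picture is of the moment at which its call begins: read the wrist's pose just before it. There is no depth.
- robot.close_job(): hands the job in, once; it reports no verdict.
The state is a dict: "t": time; "joint_positions": joint angles; "qvel": joint speeds; "tau": joint torques, N m; "eef_pos": TCP position; "tool_rot": TCP orientation; "force": force on the tool from outside, world axes, zero at the start; "torque": the same for the moment, N m; "finger_gap": opening from 0.0 (shut) to 1.0 (fully open).
Only numpy, scipy, OpenCV 4.12 (cv2) and the standard library are available. Lean on these libraries where they do the work, as an engineer would, in place of code of your own. Each camera call takes 0.05 s, during which the arm holds its last target. There are 200 camera calls.

## Task

One of the two bottles in the bench press has its stopper standing proud; swing the press arm all the way over that bottle. Press the plunger down through its light spring and the stiff slide of the stopper until the stopper jams solid in the neck, keep it pressed there for a second at about 15 N, never over 22 N or the neck cracks, then let go so that the plunger comes all the way up. Work the stopper only with the press, and leave both bottles in their nests and everything else on the bench where it stands.

Things in the scene. Friction and masses are not known exactly. Their poses are not given: they have to be found in the camera images.
- press: Fixed bench press for bottle stoppers. Grey base plate 200 x 250 x 12 mm with a steel column 34 mm in diameter. Origin: on the column axis at the underside of the base; z up; -x is the side where the two bottles stand. The swing arm turns about the column axis; the plunger's axis is 110 mm from it.
- swing_arm (a joint): Angle (rad) of the arm on the column (194 to 226 mm above the bench). 0: it points along the press's -x, between the bottles; positive is counter-clockwise from above. Dry friction (about 2 N sideways at the plunger moves it); stays where left. Rigid end stops at +0.75 and -0.75: there the plunger is centred over a nest, the press's -y side one at +0.75, the +y side one at -0.75.
- plunger (a joint): Travel (m) of the plunger in the end of the swing arm: 0 fully up, grows downward, at most 0.045. A light spring returns it by itself; it needs 2 N at the top and about 4 N at 35 mm. The stopper is met after about 9 to 26 mm; the jam follows 7 to 14 mm further.
- knob_top (a point): Centre of the flat top of the plunger's round black knob (36 mm diameter, 22 mm tall, on a 12 mm rod), 297 mm above the bench when up. There are 49 mm between the knob's underside and the arm. The knob may be pinched from above or pushed sideways to swing the arm, and is pressed on its top.
- foot: Flat black rubber disc, 34 mm diameter, 9 mm thick, under the plunger; yields about 1 mm for 5 N. Origin: centre of its underside, 185 mm above the bench when up, 112 mm under knob_top. It must press the jammed stopper with 9 N or more, held half a second or more; over 22 N cracks the neck. A hand on the knob feels this force plus the plunger spring's 2 to 4 N.
- bottle_open: Loose green glass bottle with a paper label, the one whose stopper stands proud; 57 mm diameter, neck 29 mm, mouth 130 mm above its own foot, 0.3 to 0.6 kg. Origin: centre of its underside. It stands in one of the nests.
- stopper: Tapered cork stopper with a dark wooden disc head (28 mm diameter, 9 mm thick) in the neck of bottle_open. Origin: centre of the head's underside, 9 to 26 mm above the mouth at first. It slides straight down against about 5 N of friction and stays where it is left, until it jams solid 2 to 12 mm above the mouth; how deep differs from bottle to bottle and is not seen, only felt.
- stopper_top (a point): Centre of the top of that stopper's head, 9 mm above the stopper's origin.
- bottle_closed: The same kind of bottle in the other nest, its stopper already home (head only 2 mm above the mouth). Origin: centre of its underside. Leave it alone.
- nest_left (a point): Centre of the floor of the round black nest at the press's +y side: 60 mm inside, rim 18 mm tall, floor 12 mm above the bench.
- nest_right (a point): The same at the press's -y side.
- tape_roll: Loose roll of brown packing tape lying flat, 104 mm diameter, 48 mm tall. Bystander. Origin: centre of its underside.
- spare_bottle: Loose green bottle standing on the bench, 72 mm diameter, 230 mm tall. Bystander. Origin: centre of its underside.
- stopper_carton: Fixed open cardboard box 150 x 200 x 60 mm with spare stoppers. Bystander. Origin: centre of its underside.
Mind the look-alikes: they are no part of the job. Leave any pink look-alike of the bottle_open alone.

How it is judged:
On the way, in this order (a step that is already met when the one before it is completed fails the run):
1. the press arm stands over the bottle with the proud stopper (foot centred on it within 6 mm), the plunger still up (horizontal distance between foot and stopper below 0.006 m and value of joint plunger below 0.006 m), for 0.1 s.
2. the foot presses the stopper into its jam with 9 N or more for 0.4 s (contact force between foot and stopper above 9 N), for 0.4 s.
At the end, for the whole second after the job is handed in: The proud stopper has been pushed down to its jam by the press, the plunger is back up (within 4 mm), and both bottles stand upright in their nests (within 6 mm of their starting places) (value of joint plunger below 0.004 m and distance of stopper from where it was at the start of the episode above 0.004 m and distance of each of bottle_open, bottle_closed from where it was at the start of the episode below 0.006 m and angle between bottle_open's own z axis and vertical below 0.06 rad and linear speed of bottle_open below 0.02 m/s); the robot touches nothing.
It fails at once if the neck cracks: the foot presses on the stopper with over 22 N (contact force between foot and stopper above 22 N).
It fails at once if the robot works the stopper directly instead of with the press (contact force between the fingers and stopper above 1 N).
It fails at once if the robot touches a bottle in the press hard (contact force between the fingers and bottle_open above 5 N or contact force between the fingers and bottle_closed above 5 N).
It fails at once if a bystander is moved by more than 30 mm (distance of any of tape_roll, spare_bottle from where it was at the start of the episode above 0.03 m).
It also fails if it takes over 58 s, if anything falls off the work surface, if the arm or the gripper's body presses on something with over 40 N, if the wrist force passes 120 N, or if a joint passes its speed limit or range.

## Working session

There is one attempt and no reset: what is moved stays moved. The work goes in short steps, Python scripts to look and compute and a tool call to move; the robot and the scene stay as the last step left them, time stands still between calls to the robot, and variables do not carry over. Pictures are saved under pics/ and viewed, about 8 in all and at most 12, crops included, and the job is handed in when it is done.

Besides the shell and the picture viewer there is one more tool, called as name(argument=value, ...) on one line, values as JSON. send_rows: Moves the arm, as the interface text tells. Its arguments: {"type":"object","properties":{"targets":{"type":"array"},"force":{"type":"number"}},"required":["targets"]}

```bash
mkdir -p pics; ls; python3 - <<'E'
from plant import robot
import cv2,numpy as np
np.set_printoptions(precision=4,suppress=True)
for n in("side","top"):
    c=robot.capture(n); cv2.imwrite(f"pics/{n}0.png",c["image"][:,:,::-1]); np.savez(f"{n}0.npz",K=c["intrinsics"],T=c["T"])
    print(n,c["intrinsics"],c["T"],[k for k in c])
o=robot.get_obs(); print(o)
print(robot.tip_reach)
E
```

```text
pics
side [[460.732    0.     311.6604]
 [  0.     460.732  241.7009]
 [  0.       0.       1.    ]] [[-1.     -0.0055 -0.0061  0.5229]
 [-0.0024 -0.5134  0.8582  1.1017]
 [-0.0079  0.8581  0.5133  0.8659]
 [ 0.      0.      0.      1.    ]] ['image', 'intrinsics', 'T']
top [[588.7177   0.     318.1623]
 [  0.     588.7177 242.0833]
 [  0.       0.       1.    ]] [[-0.0158  0.9873 -0.1579  0.3   ]
 [-0.9999 -0.0156  0.003  -0.0034]
 [ 0.0005  0.1579  0.9875  1.8248]
 [ 0.      0.      0.      1.    ]] ['image', 'intrinsics', 'T']
{'t': 0.1, 'joint_positions': array([ 0.97  ,  0.3427,  1.525 , -0.    ,  1.2753, -0.146 ]), 'qvel': array([-0.001 , -0.0022, -0.0026,  0.001 , -0.0005, -0.0001]), 'tau': array([  0.0016, -43.4448, -24.6492,  -0.0001,   0.0046,   0.    ]), 'eef_pos': array([0.2304, 0.4714, 0.2527]), 'tool_rot': array([ 0.5994, -0.3746,  0.6003,  0.3742]), 'force': array([-0.626 ,  0.7656, -0.1603]), 'torque': array([-0.0529, -0.0102, -0.0165]), 'finger_gap': 0.9983972265063333}
0.022
```

View pics/side0.png

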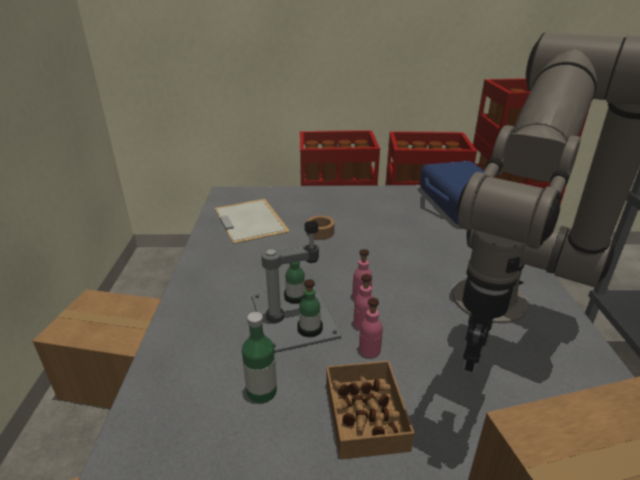

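View pics/top0.png

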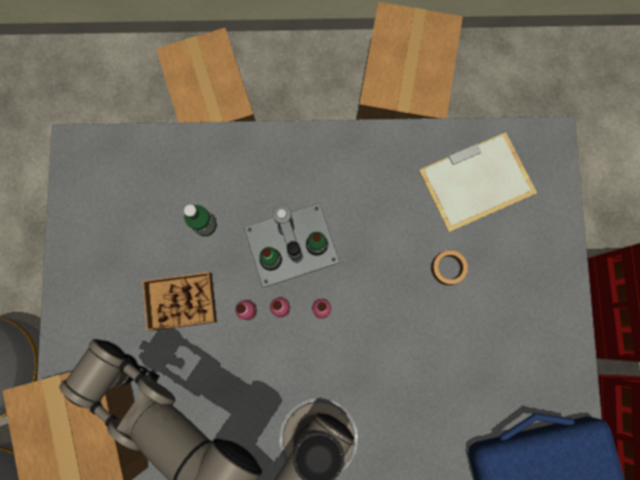

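Side view: press column (270,257), swing arm to the knob (311,228), green bottles in the press at (309,310) and (294,282). Three pink look-alikes stand at (363–372, 260–350). Top view: column (282,214), knob (293,250), bottles (270,258) and (317,243). Next I'll enlarge both to see which stopper is proud.

```bash
python3 - <<'E'
import cv2,numpy as np
a=cv2.imread("pics/side0.png")[215:345,245:345]; b=cv2.imread("pics/top0.png")[195:295,235:345]
a=cv2.resize(a,None,fx=4,fy=4,interpolation=cv2.INTER_CUBIC); b=cv2.resize(b,None,fx=3.6,fy=3.6,interpolation=cv2.INTER_CUBIC)
im=np.zeros((520,800,3),np.uint8); im[:a.shape[0],:400]=a; im[:b.shape[0],402:402+b.shape[1]]=b[:,:398]
cv2.imwrite("pics/crop1.png",im)
E
```

```text
(no output)
```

View pics/crop1.png

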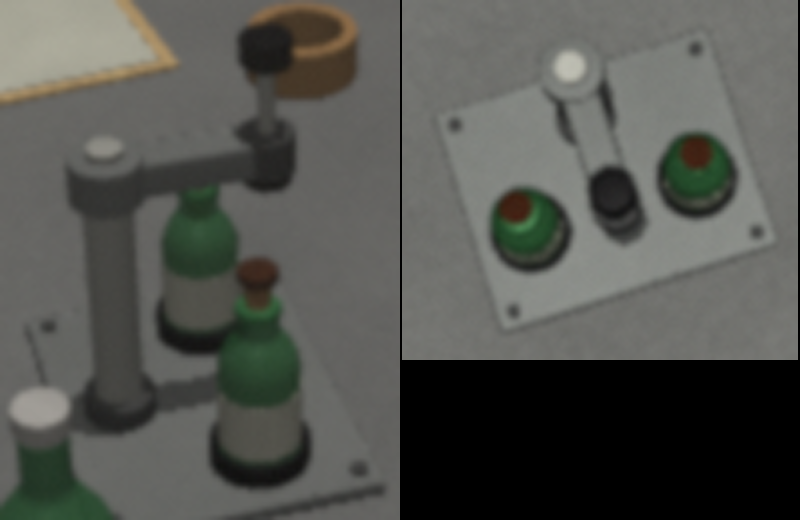

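The near bottle (side crop (257,272), top crop (514,207)) shows a brown cork shaft under its head, so its stopper is proud and it is bottle_open. The far green one has its head hidden behind the arm and sits low. The pink ones stand outside the press. Now I'll triangulate.

```bash
cat > h.py <<'E'
import numpy as np
np.set_printoptions(precision=4,suppress=True)
def ray(n,u,v):
    d=np.load(f"{n}0.npz");K,T=d["K"],d["T"]
    r=np.array([(u-K[0,2])/K[0,0],-(v-K[1,2])/K[1,1],-1]); r=T[:3,:3]@r
    return T[:3,3],r/np.linalg.norm(r)
def tri(a,b):
    A=0;B=0
    for n,p in(("side",a),("top",b)):
        o,r=ray(n,*p);P=np.eye(3)-np.outer(r,r);A=A+P;B=B+P@o
    x=np.linalg.solve(A,B); return x,[np.linalg.norm((np.eye(3)-np.outer(r,r))@(x-o)) for o,r in(ray("side",*a),ray("top",*b))]
def atz(n,u,v,z):
    o,r=ray(n,u,v); return o+r*(z-o[2])/r[2]
E
python3 - <<'E'
from h import *
print("knob",tri((311.5,225),(293.1,246.9)),atz("side",311.5,225,.297),atz("top",293.1,246.9,.297))
print("col",tri((270.75,252),(281.4,213.3)))
print("stop",tri((309.25,282),(266.1,252.5)))
print("closed",atz("top",316.7,237.2,.153))
c=lambda x,y:((x-402)/3.6+235,y/3.6+195)
for p in((437,117),(703,33),(775,240),(505,328)): print("corner",atz("top",*c(*p),.012))
E
```

```text
knob (array([0.5318, 0.0582, 0.2923]), [np.float64(0.0014498842576798942), np.float64(0.0014498842576800939)]) [0.5303 0.0673 0.297 ] [0.5325 0.0579 0.297 ]
col (array([0.6365, 0.092 , 0.2316]), [np.float64(0.0002958945373763687), np.float64(0.00029589453737666345)])
stop (array([0.5369, 0.1397, 0.17  ]), [np.float64(4.502871939000792e-05), np.float64(4.5028719390099936e-05)])
closed [ 0.5816 -0.0045  0.153 ]
corner [0.6397 0.2202 0.012 ]
corner [ 0.7108 -0.0123  0.012 ]
corner [ 0.5273 -0.0714  0.012 ]
corner [0.4551 0.1613 0.012 ]
```

```bash
cat >> h.py <<'E'
from scipy.spatial.transform import Rotation as R
def plan(goal,jaw_deg,obs):
    r=R.from_quat(np.roll(obs["tool_rot"],-1)); M=r.as_matrix(); p=obs["eef_pos"]
    th=np.radians(jaw_deg)
    best=None
    for s in(1,-1):
        z=s*np.array([np.cos(th),np.sin(th),0]);x=np.array([0,0,-1.]);G=np.stack([x,np.cross(z,x),z],1)
        rv=R.from_matrix(M.T@G).as_rotvec(degrees=True)
        if best is None or np.linalg.norm(rv)<np.linalg.norm(best): best=rv
    print("axes\n",M,"\nshift tool(units of 30mm)",M.T@(np.array(goal)-p)/.03,"turn(5deg)",best/5)
E
python3 - <<'E'
from h import *
from plant import robot
o=robot.get_obs()
plan([.532,.058,.365],108,o)
E
```

```text
axes
 [[-0.0008 -0.8984  0.4393]
 [-0.0012  0.4393  0.8984]
 [-1.      0.0002 -0.0014]] 
shift tool(units of 30mm) [ -3.7365 -15.0827  -7.9677] turn(5deg) [-8.8115 -0.0144 -0.0083]
```

send_rows(targets=[[85,[-0.94,0,0],[0,0,0]],[85,[-0.94,0,0],[0,0,0]],[85,[-0.94,0,0],[0,0,0]],[85,[-0.94,0,0],[0,0,0]],[85,[0,-0.94,-0.5],[0,0,0]],[85,[0,-0.94,-0.5],[0,0,0]],[85,[0,-0.94,-0.5],[0,0,0]],[85,[0,-0.94,-0.5],[0,0,0]],[85,[0,-0.94,-0.5],[0,0,0]],[85,[0,-0.94,-0.5],[0,0,0]],[85,[0,-0.94,-0.5],[0,0,0]],[85,[0,-0.94,-0.5],[0,0,0]],[85,[0,-0.94,-0.5],[0,0,0]],[85,[0,-0.94,-0.5],[0,0,0]],[85,[0,-0.94,-0.5],[0,0,0]],[85,[0,-0.94,-0.5],[0,0,0]],[85,[0,-0.94,-0.5],[0,0,0]],[85,[0,-0.94,-0.5],[0,0,0]],[85,[0,-0.94,-0.5],[0,0,0]],[85,[0,-0.94,-0.5],[0,0,0]]])

```text
t: 1.77
eef_pos: [0.5311, 0.0564, 0.3657]
tool_rot: [0.6, -0.374, 0.6, 0.375]
force: [0.6, 1.0, 0.6]
finger_gap: 0.995
```

send_rows(targets=[[85,[0,0,0],[-0.98,0,0]],[85,[0,0,0],[-0.98,0,0]],[85,[0,0,0],[-0.98,0,0]],[85,[0,0,0],[-0.98,0,0]],[85,[0,0,0],[-0.98,0,0]],[85,[0,0,0],[-0.98,0,0]],[85,[0,0,0],[-0.98,0,0]],[85,[0,0,0],[-0.98,0,0]],[85,[0,0,0],[-0.98,0,0]],[85,[0,0,0],[0,0,0]]])

```text
t: 2.6
eef_pos: [0.5304, 0.0578, 0.3656]
tool_rot: [0.414, -0.573, 0.415, 0.573]
force: [-0.4, -0.1, -0.2]
finger_gap: 0.992
```

```bash
python3 - <<'E'
from h import *
from plant import robot
import cv2
o=robot.get_obs(); print(o["t"],o["eef_pos"],o["force"],o["joint_positions"])
plan([.532,.058,.365],108,o)
c=robot.capture("wrist"); print(c["intrinsics"],c["tool_from_camera"]); cv2.imwrite("pics/w1.png",c["image"][:,:,::-1])
M=R.from_quat(np.roll(o["tool_rot"],-1)).as_matrix()
K=c["intrinsics"];TC=c["tool_from_camera"]
for nm,q in(("knob",[.5325,.0579,.297]),("stop",[.537,.1397,.170]),("closed",[.5816,-.0045,.153])):
    t=M.T@(np.array(q)-o["eef_pos"]); k=TC[:3,:3].T@(t-TC[:3,3]); print(nm,K[0,2]+K[0,0]*k[0]/-k[2],K[1,2]-K[1,1]*k[1]/-k[2])
E
```

```text
2.6 [0.5304 0.0578 0.3656] [-0.3599 -0.079  -0.2135] [-0.0351  0.2989  1.2798  0.0001  1.5639 -1.9238]
axes
 [[-0.001  -0.9499 -0.3125]
 [ 0.0001 -0.3125  0.9499]
 [-1.      0.0009  0.0004]] 
shift tool(units of 30mm) [ 0.0216 -0.0536 -0.0119] turn(5deg) [ 0.0423  0.0047 -0.0105]
[[363.6511   0.     318.7182]
 [  0.     363.6511 236.0698]
 [  0.       0.       1.    ]] [[-0.0009  0.2846 -0.9586 -0.1205]
 [-0.0013  0.9586  0.2846  0.0715]
 [ 1.      0.0015 -0.0005  0.0005]
 [ 0.      0.      0.      1.    ]]
knob 316.5861500977632 266.1295888906467
stop 400.6990655364356 246.09647483284354
closed 239.3308953737488 238.1603658524158
```

View pics/w1.png

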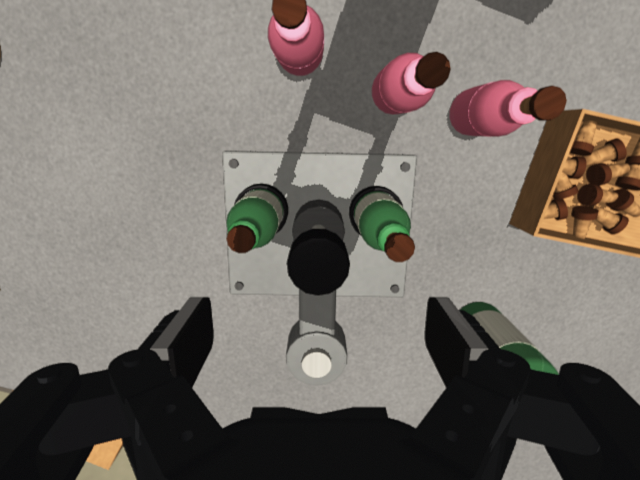

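Wrist view: knob (318,263), proud stopper (399,247) on the right, seated stopper (241,239). All three are within about 3 px of my predictions. I'll lower the open fingers around the knob and close them loosely.

send_rows(targets=[[85,[0.87,-0.05,0],[0,0,0]],[85,[0.87,0,0],[0,0,0]],[85,[0.87,0,0],[0,0,0]],[44,[0,0,0],[0,0,0]],[44,[0,0,0],[0,0,0]],[44,[0,0,0],[0,0,0]],[44,[0,0,0],[0,0,0]],[44,[0,0,0],[0,0,0]],[44,[0,0,0],[0,0,0]]], force=20)

```text
t: 3.4
eef_pos: [0.5324, 0.0583, 0.289]
tool_rot: [-0.416, 0.573, -0.415, -0.571]
force: [-0.6, 0.4, 0.4]
finger_gap: 0.517
```

send_rows(targets=[[44,[0,-0.009,0.256],[0.8,0,0]],[44,[0,-0.009,0.256],[0.8,0,0]],[44,[0,-0.009,0.256],[0.8,0,0]],[44,[0,-0.009,0.256],[0.8,0,0]],[44,[0,-0.009,0.256],[0.8,0,0]],[44,[0,-0.009,0.256],[0.8,0,0]],[44,[0,-0.009,0.256],[0.8,0,0]],[44,[0,-0.009,0.256],[0.8,0,0]],[44,[0,-0.009,0.256],[0.8,0,0]],[44,[0,-0.009,0.256],[0.8,0,0]],[44,[0,0,0],[0,0,0]]])

```text
t: 4.32
eef_pos: [0.535, 0.1344, 0.2884]
tool_rot: [0.587, -0.395, 0.586, 0.395]
force: [0.8, -0.3, 0.5]
finger_gap: 0.517
```

send_rows(targets=[[44,[0,0,0.064],[0.2,0,0]],[44,[0,0,0.064],[0.2,0,0]],[44,[0,0,0.064],[0.2,0,0]],[44,[0,0,0.064],[0.2,0,0]],[44,[0,0,0.064],[0.2,0,0]]])

```text
t: 4.73
eef_pos: [0.5385, 0.1422, 0.288]
tool_rot: [0.603, -0.369, 0.603, 0.369]
force: [-0.9, -1.1, 1.7]
finger_gap: 0.518
```

send_rows(targets=[[44,[0,0,0.035],[0,0,0]],[44,[0,0,0.035],[0,0,0]]])

```text
t: 4.9
eef_pos: [0.539, 0.1436, 0.2877]
tool_rot: [0.602, -0.37, 0.603, 0.369]
force: [-2.7, -7.3, 1.3]
finger_gap: 0.514
```

send_rows(targets=[[44,[0,0,0.03],[0,0,0]],[44,[0,0,0],[0,0,0]]])

```text
t: 5.07
eef_pos: [0.539, 0.1436, 0.2874]
tool_rot: [0.601, -0.37, 0.604, 0.369]
force: [-3.5, -8.9, 1.3]
finger_gap: 0.516
```

send_rows(targets=[[44,[0,0,-0.08],[0,0,0]],[44,[0,0,-0.09],[0,0,0]],[44,[0,0,0],[0,0,0]],[44,[-0.7,0,0],[0,0,0]],[44,[-0.7,0,0],[0,0,0]],[44,[-0.7,0,0],[0,0,0]],[44,[0,0,0],[0,0,0]]])

```text
t: 5.65
eef_pos: [0.5387, 0.141, 0.3552]
tool_rot: [0.605, -0.371, 0.6, 0.369]
force: [-0.9, -0.1, -0.1]
finger_gap: 0.515
```

```bash
python3 - <<'E'
from h import *
from plant import robot
import cv2
o=robot.get_obs(); print(o["t"],o["eef_pos"],o["force"])
plan([.537,.140,.345],64.4,o)
c=robot.capture("wrist"); s=robot.capture("side"); 
M=R.from_quat(np.roll(o["tool_rot"],-1)).as_matrix()
K=c["intrinsics"];TC=c["tool_from_camera"]
for nm,q in(("knob",[.537,.140,.297]),):
    t=M.T@(np.array(q)-o["eef_pos"]); k=TC[:3,:3].T@(t-TC[:3,3]); print(nm,K[0,2]+K[0,0]*k[0]/-k[2],K[1,2]-K[1,1]*k[1]/-k[2])
a=cv2.resize(c["image"][160:340,220:420],None,fx=2,fy=2); b=cv2.resize(s["image"][200:340,245:345],None,fx=3.5,fy=3.5,interpolation=cv2.INTER_CUBIC)
im=np.zeros((490,760,3),np.uint8); im[:360,:400]=a; im[:490,402:752]=b
cv2.imwrite("pics/c2.png",im[:,:,::-1])
E
```

```text
5.65 [0.5387 0.141  0.3552] [-0.9367 -0.1414 -0.1157]
axes
 [[ 0.0078 -0.8915  0.4529]
 [ 0.0016  0.4529  0.8915]
 [-1.     -0.0062  0.005 ]] 
shift tool(units of 30mm) [ 0.3404  0.0381 -0.0583] turn(5deg) [-0.2662  0.0563  0.072 ]
knob 313.1167804078355 268.325337598941
```

View pics/c2.png

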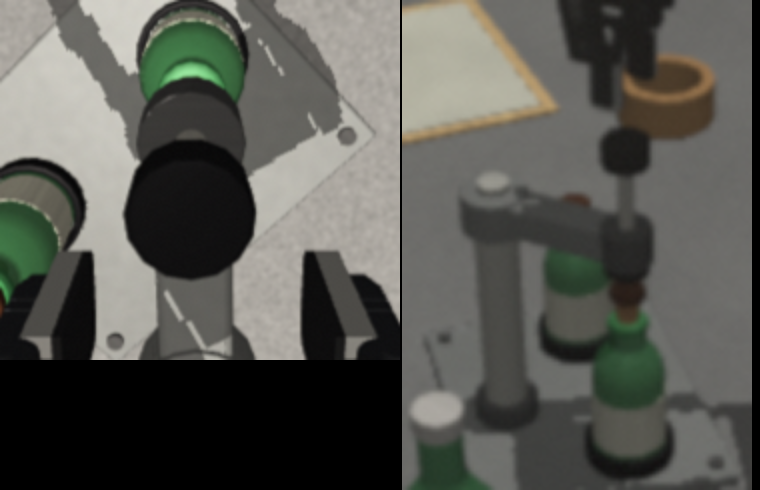

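The foot now hangs over the proud stopper: knob crop (190,207), and the foot is directly above the head in the side crop at (627,290). The arm is against its stop. I'll close the fingers and come down on the knob.

send_rows(targets=[[0,[0,0.03,-0.05],[-0.26,0,0]],[0,[0,0,0],[0,0,0]],[0,[0,0,0],[0,0,0]],[0,[0,0,0],[0,0,0]],[0,[0,0,0],[0,0,0]],[0,[0,0,0],[0,0,0]],[0,[0.3,0,0],[0,0,0]],[0,[0.3,0,0],[0,0,0]],[0,[0.3,0,0],[0,0,0]],[0,[0.1,0,0],[0,0,0]],[0,[0.1,0,0],[0,0,0]],[0,[0,0,0],[0,0,0]]])

```text
t: 6.75
eef_pos: [0.5356, 0.1395, 0.3171]
tool_rot: [0.598, -0.376, 0.599, 0.377]
force: [-1.3, -0.4, 1.8]
finger_gap: -0.005
```

send_rows(targets=[[0,[0.067,0,0],[0,0,0]],[0,[0.067,0,0],[0,0,0]],[0,[0.067,0,0],[0,0,0]],[0,[0,0,0],[0,0,0]]])

```text
t: 7.08
eef_pos: [0.5361, 0.1395, 0.3116]
tool_rot: [0.599, -0.377, 0.598, 0.376]
force: [-0.7, -0.1, 1.1]
finger_gap: -0.001
```

send_rows(targets=[[0,[0.033,0,0],[0,0,0]],[0,[0.033,0,0],[0,0,0]],[0,[0.033,0,0],[0,0,0]]])

```text
t: 7.33
eef_pos: [0.5361, 0.1395, 0.3089]
tool_rot: [0.599, -0.377, 0.598, 0.376]
force: [-0.4, -0.5, 2.2]
finger_gap: -0.001
```

send_rows(targets=[[0,[0.033,0,0],[0,0,0]],[0,[0.033,0,0],[0,0,0]],[0,[0.033,0,0],[0,0,0]]])

```text
t: 7.58
eef_pos: [0.5361, 0.1396, 0.3058]
tool_rot: [0.599, -0.377, 0.598, 0.376]
force: [0.0, -0.1, 3.2]
finger_gap: -0.001
```

send_rows(targets=[[0,[0.033,0,0],[0,0,0]],[0,[0.033,0,0],[0,0,0]],[0,[0,0,0],[0,0,0]]])

```text
t: 7.83
eef_pos: [0.5361, 0.1396, 0.3038]
tool_rot: [0.599, -0.377, 0.598, 0.376]
force: [-0.6, 1.1, 2.5]
finger_gap: 0.0
```

send_rows(targets=[[0,[0.033,0,0],[0,0,0]],[0,[0.033,0,0],[0,0,0]],[0,[0.033,0,0],[0,0,0]],[0,[0,0,0],[0,0,0]]])

```text
t: 8.17
eef_pos: [0.5361, 0.1396, 0.3016]
tool_rot: [0.599, -0.377, 0.598, 0.376]
force: [-2.3, 0.7, 6.5]
finger_gap: -0.001
```

send_rows(targets=[[0,[0.033,0,0],[0,0,0]],[0,[0.033,0,0],[0,0,0]],[0,[0,0,0],[0,0,0]]])

```text
t: 8.42
eef_pos: [0.5361, 0.1396, 0.2997]
tool_rot: [0.599, -0.377, 0.598, 0.376]
force: [-0.6, 0.2, 6.8]
finger_gap: -0.0
```

send_rows(targets=[[0,[0.03,0,0],[0,0,0]],[0,[0,0,0],[0,0,0]]])

```text
t: 8.58
eef_pos: [0.5361, 0.1396, 0.2988]
tool_rot: [0.599, -0.377, 0.598, 0.376]
force: [-1.1, -0.4, 7.1]
finger_gap: 0.001
```

send_rows(targets=[[0,[0.025,0,0],[0,0,0]],[0,[0.025,0,0],[0,0,0]],[0,[0,0,0],[0,0,0]]])

```text
t: 8.83
eef_pos: [0.5361, 0.1396, 0.2973]
tool_rot: [0.599, -0.377, 0.598, 0.376]
force: [-1.7, 0.5, 7.5]
finger_gap: 0.004
```

send_rows(targets=[[0,[0.025,0,0],[0,0,0]],[0,[0.025,0,0],[0,0,0]],[0,[0,0,0],[0,0,0]]])

```text
t: 9.08
eef_pos: [0.5361, 0.1396, 0.2959]
tool_rot: [0.599, -0.377, 0.598, 0.376]
force: [-1.4, -0.8, 8.4]
finger_gap: -0.002
```

send_rows(targets=[[0,[0.02,0,0],[0,0,0]],[0,[0.02,0,0],[0,0,0]],[0,[0,0,0],[0,0,0]]])

```text
t: 9.33
eef_pos: [0.5361, 0.1396, 0.2947]
tool_rot: [0.599, -0.377, 0.598, 0.376]
force: [-1.0, 0.4, 8.7]
finger_gap: -0.003
```

send_rows(targets=[[0,[0.02,0,0],[0,0,0]],[0,[0,0,0],[0,0,0]]])

```text
t: 9.5
eef_pos: [0.5361, 0.1396, 0.2941]
tool_rot: [0.599, -0.377, 0.598, 0.376]
force: [-1.3, 0.9, 6.9]
finger_gap: 0.006
```

send_rows(targets=[[0,[0.02,0,0],[0,0,0]],[0,[0,0,0],[0,0,0]]])

```text
t: 9.67
eef_pos: [0.5361, 0.1396, 0.2936]
tool_rot: [0.599, -0.377, 0.598, 0.376]
force: [-2.1, 0.1, 8.1]
finger_gap: -0.002
```

send_rows(targets=[[0,[0.02,0,0],[0,0,0]],[0,[0.02,0,0],[0,0,0]],[0,[0,0,0],[0,0,0]]])

```text
t: 9.92
eef_pos: [0.5361, 0.1396, 0.2929]
tool_rot: [0.599, -0.377, 0.598, 0.376]
force: [-3.0, -1.0, 11.5]
finger_gap: -0.002
```

send_rows(targets=[[0,[0.02,0,0],[0,0,0]],[0,[0,0,0],[0,0,0]]])

```text
t: 10.08
eef_pos: [0.5361, 0.1396, 0.2926]
tool_rot: [0.599, -0.377, 0.598, 0.376]
force: [-3.3, -0.4, 12.5]
finger_gap: -0.0
```

send_rows(targets=[[0,[0.02,0,0],[0,0,0]],[0,[0,0,0],[0,0,0]]])

```text
t: 10.25
eef_pos: [0.5361, 0.1396, 0.2923]
tool_rot: [0.599, -0.377, 0.598, 0.376]
force: [-4.6, -0.4, 14.6]
finger_gap: 0.001
```

Jam felt: the force is climbing steadily while the travel has nearly stopped. Two more small steps take it to about 18.5 N at the hand.

send_rows(targets=[[0,[0.02,0,0],[0,0,0]],[0,[0,0,0],[0,0,0]]])

```text
t: 10.42
eef_pos: [0.5362, 0.1396, 0.292]
tool_rot: [0.6, -0.377, 0.597, 0.376]
force: [-4.6, 0.1, 15.1]
finger_gap: -0.004
```

send_rows(targets=[[0,[0.02,0,0],[0,0,0]],[0,[0,0,0],[0,0,0]]])

```text
t: 10.58
eef_pos: [0.5361, 0.1396, 0.2917]
tool_rot: [0.6, -0.377, 0.597, 0.376]
force: [-4.9, -0.4, 17.0]
finger_gap: 0.003
```

send_rows(targets=[[0,[0.017,0,0],[0,0,0]],[0,[0,0,0],[0,0,0]],[0,[0,0,0],[0,0,0]],[0,[0,0,0],[0,0,0]],[0,[0,0,0],[0,0,0]],[0,[0,0,0],[0,0,0]],[0,[0,0,0],[0,0,0]]])

```text
t: 11.17
eef_pos: [0.5361, 0.1396, 0.2915]
tool_rot: [0.6, -0.377, 0.597, 0.376]
force: [-5.8, -0.5, 18.1]
finger_gap: 0.003
```

send_rows(targets=[[0,[0,0,0],[0,0,0]],[0,[0,0,0],[0,0,0]],[0,[0,0,0],[0,0,0]],[0,[0,0,0],[0,0,0]],[0,[0,0,0],[0,0,0]],[0,[0,0,0],[0,0,0]],[0,[0,0,0],[0,0,0]],[0,[0,0,0],[0,0,0]]])

```text
t: 11.83
eef_pos: [0.5361, 0.1396, 0.2914]
tool_rot: [0.6, -0.377, 0.597, 0.376]
force: [-5.0, -1.6, 18.4]
finger_gap: -0.002
```

Held for over a second at 18 N at the hand, which is about 15 N at the foot. Releasing upward.

send_rows(targets=[[0,[-0.1,0,0],[0,0,0]],[0,[-0.15,0,0],[0,0,0]],[0,[-0.2,0,0],[0,0,0]],[0,[-0.2,0,0],[0,0,0]],[0,[-0.25,0,0],[0,0,0]],[0,[-0.4,0,0],[0,0,0]],[0,[-0.7,0,0],[0,0,0]],[0,[-0.9,0,0],[0,0,0]],[0,[-0.9,0,0],[0,0,0]],[0,[0,0,0],[0,0,0]],[0,[0,0,0],[0,0,0]]])

```text
t: 12.75
eef_pos: [0.5362, 0.1396, 0.4037]
tool_rot: [0.599, -0.377, 0.598, 0.376]
force: [-0.7, 0.2, -0.6]
finger_gap: 0.001
```

```bash
python3 - <<'E'
from plant import robot
import cv2,numpy as np
o=robot.get_obs(); print(o["t"],o["eef_pos"],o["force"])
s=robot.capture("side")["image"][200:340,245:345]; z=cv2.imread("pics/side0.png")[200:340,245:345,::-1]
im=np.hstack([cv2.resize(i,None,fx=3.9,fy=3.9,interpolation=cv2.INTER_CUBIC) for i in(s,z)])
cv2.imwrite("pics/c3.png",im[:,:,::-1])
E
```

```text
12.75 [0.53623579 0.13959311 0.4037415 ] [-0.69755692  0.23886646 -0.56290042]
```

View pics/c3.png

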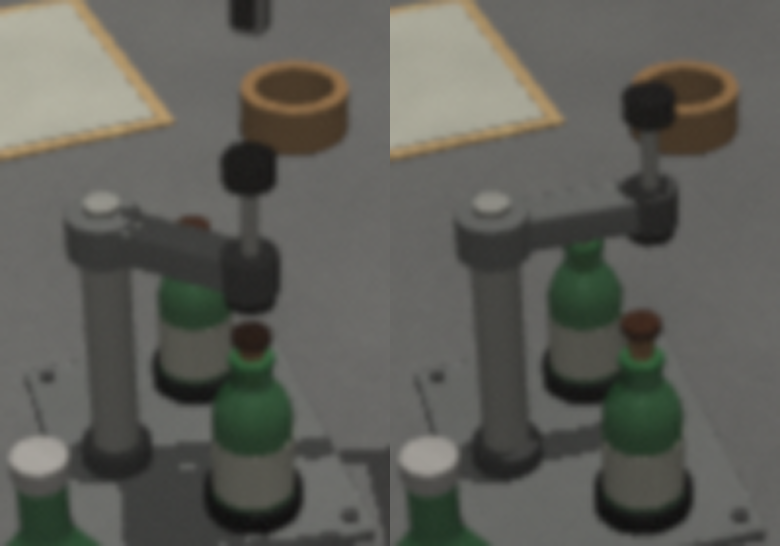

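The stopper head has dropped from row 323 to row 336 in the crop, about 10 mm. The plunger is up with its full rod showing, both bottles are upright where they were, and the fingers are clear of everything. Handing in.

```bash
python3 -c "
from plant import robot
print(robot.close_job())"
```

```text
the job is handed in; nothing more can be done
None
```

I carried out the whole press cycle on the bottle with the proud stopper and handed the job in. No verdict was reported.

- **Swing:** I moved the press arm by its knob to the -0.75 stop, over the +y bottle. The tool stopped advancing there while the sideways force rose to about 9 N.
- **Press:** The stopper was met about 15 mm down and slid at about 7–8 N measured at the hand. It jammed about 10 mm further.
- **Hold:** I held it for about 1.2 s at about 18 N at the hand, which is about 15 N at the foot once the spring's 3–4 N is taken off. No reading at the end of a move call was above 18.4 N.
- **Release:** I let go and lifted about 85 mm clear of the knob. The clock then read 12.75 s of the 58 s allowed.

In the last side picture the stopper head sits about 10 mm lower, the plunger is fully up, and both bottles stand upright where they were. The tape roll and the spare bottle also look unmoved. The force on the tool was near zero.

No check failed, but three points are weaker:
- My first two-camera fix of the knob disagreed by about 9 mm along the side view. The closer wrist picture matched the top view, so I used that.
- While pressing, the hand also felt about 5 N sideways. I left it because the arm did not move.
- I could not measure the foot force directly, so the 15 N is worked out from the hand force and the spring.

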